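# Turn the tray of a block heater round, load it, start it

## Task

The tray sits back to front in the block heater: lift it right out by its grip post, turn it half a turn and lower it fully home again, so that the end with the four small compartments is at the dial end. Then stand every capped glass vial from the bench upright in a small compartment of its own and lay the flat stir-bar case flat in the large compartment at the other end, and finally turn the dial clockwise as far as it goes. Leave the beaker, the bench timer and the bottle standing where they are.

Things in the scene. Friction and masses are not known exactly. Their poses are not given: they have to be found in the camera images.
- well (a point): Centre of the floor of the block heater's well; axes are the heater's, z up. The heater, a white box fixed to the bench, is 167 mm (x) by 240 mm (y), rim 45 mm above the bench. The open well is 151 (x) by 144 mm (y), 23 mm deep, floor 22 mm above the bench, walls 8 mm; the tray fits with 2 mm to spare each side, rims flush. The deck with the dial is at the -y end.
- tray_handle (a point): Loose grey tray, 147 (x) x 140 (y) x 23 mm high, 0.25 kg. The point is on its grip post: square, 22 x 22 mm (sides along the tray's x and y), 45 mm high, in the middle of the tray; the point is 50 mm above the tray's underside (so above the well's floor when home), 27 mm above its rim, 18 mm below the post's top. Axes are the tray's: +y toward the four small compartments, z up.
- vial_end (a point): Point on the tray in the middle of its row of four small compartments, at rim height: y +50.5 mm, z -27 mm from the tray_handle point; axes are the tray's. At the start this end is away from the dial. The tray's other end has one large compartment.
- dial_grip (a point): Black dial on the heater's deck: a 44 mm disc carrying an upright grip bar 42 mm long, 14 mm thick, 32 mm high. The point is on the dial's axis (upright, 122 mm from the well's centre), 37 mm above the deck, 82 mm above the bench, 7 mm below the bar's top. The x axis runs along the bar and turns with it, z is up.
- dial (a joint): Angle of the dial in rad: 0 at its anticlockwise end stop, 2.4 at its clockwise end stop; grows as it is turned clockwise seen from above. Turns lightly and stays where it is left.
- case_mid (a point): Flat white rectangular stir-bar case, closed, 30 mm (x) by 46 mm (y) by 12 mm high; it starts lying on the bench. The point is at its centre, 6 mm above its underside; axes are the case's, z up.
- case_place (a point): Centre of the floor of the tray's large compartment: 141 mm (x) by 56 mm (y) inside, 15 mm deep, floor 8 mm above the tray's underside, y -39 mm from the tray_handle point; axes are the tray's.
- beaker_mid (a point): Glass beaker, 50 mm diameter, 58 mm high, to be left alone; the point is at its centre, half-way up.
- timer_mid (a point): Flat white bench timer, 62 x 62 x 19 mm, to be left alone; the point is at its centre, half-way up.
- bottle_mid (a point): White plastic reagent bottle with green cap, 53 mm diameter, 104 mm high, to be left alone; the point is at its centre, half-way up.
- vial_a_mid (a point): Loose capped glass vial, 27 mm diameter, 56 mm high with its cap (the cap, 25 mm in diameter, is the top 14 mm), 24 g; the point is at its centre, 28 mm above its underside; z is along the vial. Absent in some runs.
- vial_b_mid (a point): Loose capped glass vial, 27 mm diameter, 56 mm high with its cap (the cap, 25 mm in diameter, is the top 14 mm), 24 g; the point is at its centre, 28 mm above its underside; z is along the vial. Absent in some runs.
- vial_c_mid (a point): Loose capped glass vial, 27 mm diameter, 56 mm high with its cap (the cap, 25 mm in diameter, is the top 14 mm), 24 g; the point is at its centre, 28 mm above its underside; z is along the vial. Absent in some runs.
- vial_d_mid (a point): Loose capped glass vial, 27 mm diameter, 56 mm high with its cap (the cap, 25 mm in diameter, is the top 14 mm), 24 g; the point is at its centre, 28 mm above its underside; z is along the vial. Absent in some runs.
- slot_0 (a point): Centre of the floor of one of the tray's four small compartments, which lie in a row along the tray's x, 36 mm apart; about 33 x 33 mm inside, 15 mm deep, with 3 mm walls between them; floor 8 mm above the tray's underside. Axes are the tray's.
- slot_1 (a point): Centre of the floor of one of the tray's four small compartments, which lie in a row along the tray's x, 36 mm apart; about 33 x 33 mm inside, 15 mm deep, with 3 mm walls between them; floor 8 mm above the tray's underside. Axes are the tray's.
- slot_2 (a point): Centre of the floor of one of the tray's four small compartments, which lie in a row along the tray's x, 36 mm apart; about 33 x 33 mm inside, 15 mm deep, with 3 mm walls between them; floor 8 mm above the tray's underside. Axes are the tray's.
- slot_3 (a point): Centre of the floor of one of the tray's four small compartments, which lie in a row along the tray's x, 36 mm apart; about 33 x 33 mm inside, 15 mm deep, with 3 mm walls between them; floor 8 mm above the tray's underside. Axes are the tray's.

How it is judged:
By the outcome, as a careful person would: the job done as asked, in the order asked, and still so for the second after the job is handed in, with the robot touching nothing.
Of vial_a, vial_b, vial_c, vial_d only 2 to 4 are there at a start; the rules pass over those that are not, and their reading is None.
At some moment in a run one of case may be knocked a few centimetres aside while the robot is not near it.
It also fails if it takes over 210 s, if anything falls off the work surface, if the arm or the gripper's body presses on something with over 40 N, if the wrist force passes 120 N, or if a joint passes its speed limit or range.

## Robot

A 6-joint arm with a two-finger parallel gripper is mounted at the origin on a cart in front of the work surface, level with it; the furniture and walls round the work are solid. World frame = base frame: x ahead of the robot, y to its left, z up, the work surface at z = 0. Lengths are in m, angles in degrees, forces in N, time in s.
With the tool pointing down it reaches from about 0.25 to 0.8 m from the base axis. Payload 8.5 kg.
Tool frame: the origin (TCP) lies on the front face of the gripper's body, between the roots of the fingers; the fingertips stand 73 mm ahead of it and the grasp point (between the pads) lies 54 mm ahead of it (pinch_z is the distance from the TCP to the grasp point, in m); z points along the fingers, y is the line along which they close (so a half turn about z gives the same grasp; the last joint's range is limited). The gripper opens to 85 mm and grips with 20 to 120 N. Pads are 22 mm wide; open, the fingers measure 114 mm over their backs; the gripper's body (76 mm by 85 mm) begins 54 mm behind the grasp point. The pads swing forward as they close: fully open they stand 13 mm farther back than shut.
Start: joints at [74.485, 13.648, -0.773, 75.585, 0, 90], TCP at [0.14, 0.506, 0.304] pointing down, gripper open.
Joint ranges: [-152.45, 152.45], [-59.26, 108.67], [-65.41, 83.53], [-104.44, 129.93], [-82.83, 76.93], [-180, 180]. Speed limits (degrees/s): [127.2, 127.2, 159.86, 180, 180, 180].

## Interface

Orientations are given as [roll, pitch, yaw] about the fixed x, y, z axes, in that order (R = Rz(yaw) Ry(pitch) Rx(roll)).
In Python, from plant import * gives the robot as it stands. Calls block until the motion is done:
- move_to(position, orientation): joint-space move of the TCP to a pose.
- move_linear(position, speed=0.15, ori=None, stop_force=None): straight line of the TCP; ori=None keeps the orientation; speed is the mean speed in m/s. With stop_force (N) it stops when the force on the tool has changed by that much, and returns True; else False.
- movej(angles): joint-space move.
- move_gripper(opening, f_grip=None): finger opening in m; f_grip is the grip in N (None keeps the last); returns when the fingers have stopped.
- sleep(seconds).
- solve_ik(position, orientation): joint angles nearest the present ones, or None.
- get_obs(): the state.
- camera(name): name is "side" or "top"; returns a dict with "image" (420x560x3 uint8, red, green, blue), "fx", "fy", "cx", "cy" (pixels), "D" ([k1, k2, p1, p2, k3] as OpenCV has them; the pictures are not rectified), "xyz" and "rotation" of the camera in the world. Camera axes: x right, y down, z forward; pixel columns grow to the right and rows downward; lengths in m; the calibration is good to about 2 mm. A picture is of the moment at which its call begins. There is no depth.
A pose or a line that the arm cannot do raises Unreachable and nothing moves.
- hand_in(): hands the job in; it is judged then, once.
The state is a dict: "clock": time; "q": joint angles; "joint_velocities": joint speeds; "tau": joint torques, N m; "eef_pos": TCP position; "orientation": TCP orientation; "contact_force": force on the tool from outside, world axes, zero at the start; "wrist_torque": the same for the moment, N m; "opening": finger opening in m; "grasp_force": force on a finger pad.
Only numpy, scipy, OpenCV 4.12 (cv2) and the standard library are available. Lean on these libraries where they do the work, as an engineer would, in place of code of your own. Each camera call takes 0.05 s, during which the arm holds its last target. There are 200 camera calls.

## Working session

There is one attempt and no reset: what is moved stays moved. The work goes in short steps, each a Python script; the robot and the scene stay as the last script left them, time stands still between calls to the robot, and variables do not carry over. Pictures are saved under pics/ and viewed, at most 14 in all, crops included, and the job is handed in when it is done.

```bash
mkdir -p pics; ls; python3 - <<'E'
from plant import *
import cv2
for n in("top","side"):
    c=camera(n); cv2.imwrite(f"pics/{n}0.png",cv2.resize(c["image"][:,:,::-1],(800,600),interpolation=cv2.INTER_CUBIC))
    print(n,c["fx"],c["fy"],c["cx"],c["cy"],c["D"],c["xyz"],c["rotation"])
o=get_obs();print(o["clock"],o["orientation"],o["eef_pos"])
E
```

```text
pics
top 454.3592011431644 454.3592011431644 278.60756755603063 207.7673692336592 [-0.04894183  0.          0.          0.          0.        ] [ 0.3128583  -0.00326829  1.4023424 ] [-169.05991142    0.56321122  -91.24324937]
side 403.238271913342 403.238271913342 282.8636005660496 212.9800540229816 [0.03096381 0.         0.         0.         0.        ] [ 0.44243863 -0.82189456  0.58108297] [-119.86378833    1.03174992   -9.0001221 ]
0.1 [-1.79925617e+02 -3.89565009e-04  1.64483662e+02] [0.14035542 0.50560002 0.3033354 ]
```

View pics/top0.png

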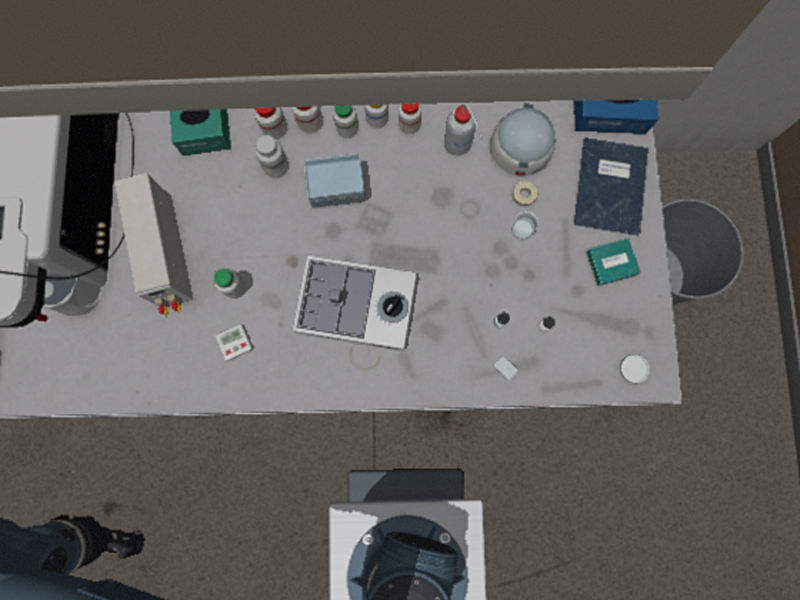

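View pics/side0.png

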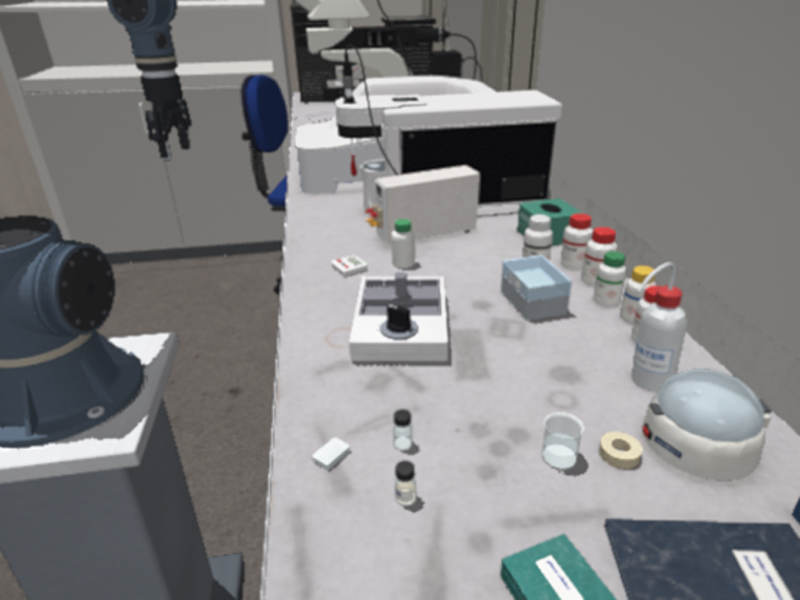

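The top view (800x600) shows the heater at about (357,302) with the dial at (393,306). Two standing vials are at (503,319) and (548,323), the case is at (507,369), the timer at (234,342), the bottle at (226,281) and the beaker at (524,227). I'll enlarge these next.

```bash
cat > h.py <<'E'
from plant import *
import cv2, numpy as np
from scipy.spatial.transform import Rotation as R
def cam(n):
    c=camera(n); c["K"]=np.array([[c["fx"],0,c["cx"]],[0,c["fy"],c["cy"]],[0,0,1.]]); c["R"]=R.from_euler("xyz",c["rotation"],degrees=True).as_matrix(); c["D"]=np.array(c["D"],float); c["xyz"]=np.array(c["xyz"]); return c
def at_z(c,px,z):
    px=np.array(px,float).reshape(-1,1,2); u=cv2.undistortPoints(px,c["K"],c["D"])[:,0]
    d=np.c_[u,np.ones(len(u))]@c["R"].T; return c["xyz"]+d*((z-c["xyz"][2])/d[:,2])[:,None]
def proj(c,P):
    P=(np.array(P,float).reshape(-1,3)-c["xyz"])@c["R"]; return cv2.projectPoints(P,np.zeros(3),np.zeros(3),c["K"],c["D"])[0][:,0]
def crop(c,x0,y0,x1,y1,s):
    im=cv2.resize(c["image"][y0:y1,x0:x1,::-1],None,fx=s,fy=s,interpolation=cv2.INTER_CUBIC)
    for x in range(-(-x0//10)*10,x1,10): cv2.putText(im,str(x),(int((x-x0+.5)*s),8),0,.3,(0,0,255)); cv2.line(im,(int((x-x0+.5)*s),8),(int((x-x0+.5)*s),13),(0,0,255))
    for y in range(-(-y0//10)*10,y1,10): cv2.putText(im,str(y),(0,int((y-y0+.5)*s)),0,.3,(0,0,255)); cv2.line(im,(18,int((y-y0+.5)*s)),(24,int((y-y0+.5)*s)),(0,0,255))
    return im
E
python3 - <<'E'
from h import *
c=cam("top")
cv2.imwrite("pics/heat.png",crop(c,200,172,300,247,8))
cv2.imwrite("pics/vial.png",crop(c,335,205,415,265,10))
c=cam("side")
cv2.imwrite("pics/side1.png",crop(c,210,270,320,360,7))
E
```

```text
(no output)
```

View pics/heat.png

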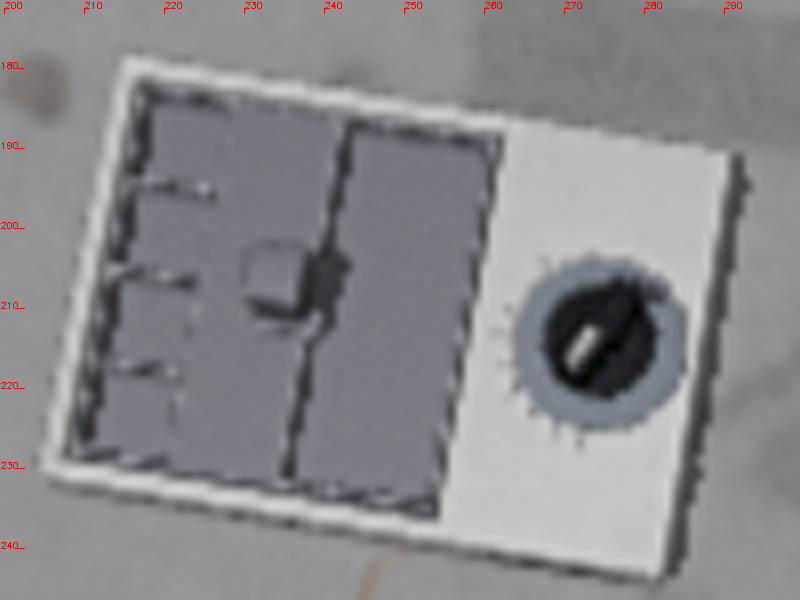

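View pics/vial.png

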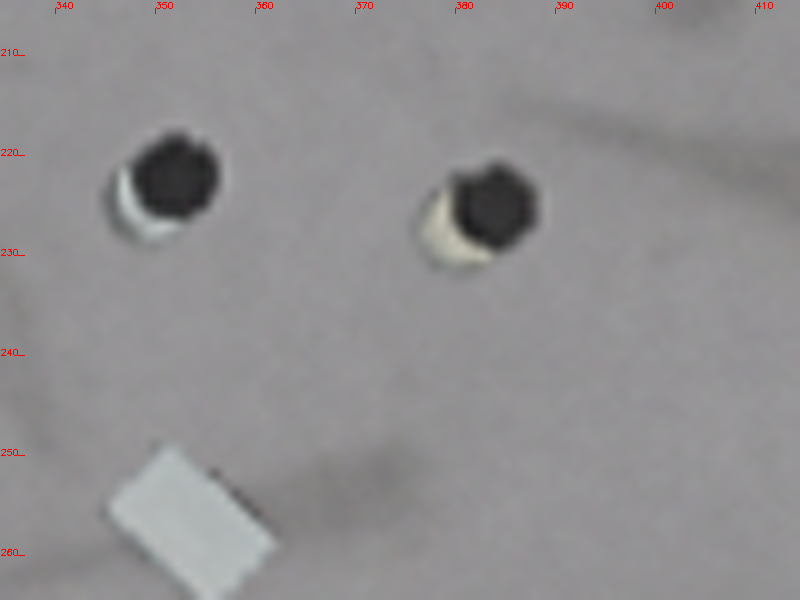

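View pics/side1.png

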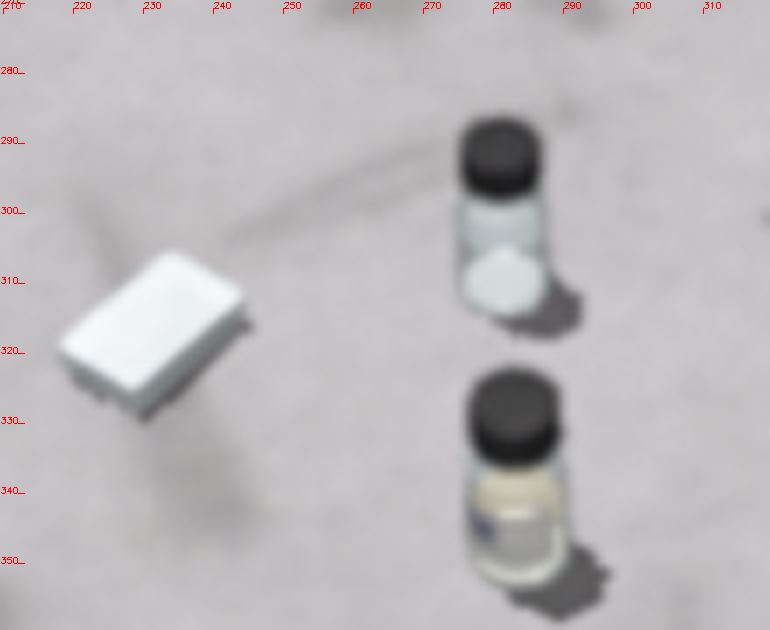

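The crops show the heater's outer rim corners, the post, two standing vials with black caps, and the case at an angle. Next I'll compute the positions.

```bash
python3 - <<'E'
from h import *
from scipy.optimize import least_squares
t=cam("top"); s=cam("side")
H=np.array([[125,57],[740,152],[662,580],[42,477]])/8-.5+[200,172]
P=at_z(t,H,.045); print(P.round(4))
# local corners: image up ~ +x, left ~ +y ; well center origin, outer y: +80 .. -160
L=np.array([[.0835,.08],[.0835,-.16],[-.0835,-.16],[-.0835,.08]])
def f(p):
    c,n=np.cos(p[2]),np.sin(p[2]); return (L@np.array([[c,n],[-n,c]])+p[:2]-P[:,:2]).ravel()
r=least_squares(f,[.45,0.05,0]); x=r.x; print("heater",x[:2],np.degrees(x[2]),(r.fun*1e3).round(1))
Rz=R.from_euler("z",x[2]).as_matrix(); w=np.array([x[0],x[1],0])
hp=lambda a,b,z: w+Rz@[a,b,z]
print("post top corners pred (crop px)",((proj(t,[hp(a,b,.09) for a,b in((.011,.011),(.011,-.011),(-.011,-.011),(-.011,.011))])+.5-[200,172])*8).round(0).tolist())
print("dial top pred",((proj(t,[hp(0,-.122,.089)])+.5-[200,172])*8).round(0), (proj(s,[hp(0,-.122,.089)])/.7).round(0))
V=at_z(t,[[352.1,222.1],[384,225.2]],.056); print("vials",V.round(4))
# side cap tops
sv=np.array([[500,148],[514,400]])/7-.5+[210,270]; print("vials side",at_z(s,sv,.056).round(4))
C=at_z(t,np.array([[170,443],[278,545],[105,505]])/10-.5+[335,205],.012)
print("case",C.round(4),(C[1]+C[2])/2, np.linalg.norm(C[0]-C[1]),np.linalg.norm(C[0]-C[2]),np.degrees(np.arctan2(*(C[1]-C[0])[1::-1])))
cs=at_z(s,np.array([[172,250],[245,297],[135,388],[58,347]])/7-.5+[210,270],.012);print("case side",cs.mean(0))
B=at_z(t,np.array([[565,375],[645,285]])/8-.5+[200,172],.089);d=B[1]-B[0];print("bar yaw",np.degrees(np.arctan2(d[1],d[0])))
E
```

```text
[[ 0.6718  0.1984  0.045 ]
 [ 0.6284 -0.0378  0.045 ]
 [ 0.4646 -0.0041  0.045 ]
 [ 0.5089  0.2291  0.045 ]]
heater [0.5758721  0.13568903] -10.756456470232058 [ 1.1  0.3 -0.3  0.7 -0.6 -1.8 -0.1  0.8]
post top corners pred (crop px) [[252.0, 241.0], [310.0, 250.0], [299.0, 308.0], [241.0, 298.0]]
dial top pred [[602. 328.]] [[396. 308.]]
vials [[ 0.5244 -0.2151  0.056 ]
 [ 0.5127 -0.3103  0.056 ]]
vials side [[ 0.5247 -0.2178  0.056 ]
 [ 0.5138 -0.3119  0.056 ]]
case [[ 0.4486 -0.2159  0.012 ]
 [ 0.4166 -0.2473  0.012 ]
 [ 0.4301 -0.1951  0.012 ]] [ 0.42335957 -0.22120055  0.012     ] 0.04480985344417183 0.027853109757161366 -135.4954361626824
case side [ 0.42451593 -0.22131126  0.012     ]
bar yaw -42.41622704225929
```

```bash
cat >> h.py <<'E'
W=np.array([.5759,.1357,0]); HY=-10.6
def hp(a,b,z): return W+R.from_euler("z",HY,degrees=True).as_matrix()@[a,b,z]
def wrap(a): return (a+180)%360-180
def pick(p,yaw,tcp=.054): return [p[0],p[1],p[2]+tcp],[180,0,wrap(yaw)]
def st(*k):
    o=get_obs(); print("t",round(o["clock"],1),"pos",np.round(o["eef_pos"],4),"ori",np.round(o["orientation"],1),"F",np.round(o["contact_force"],1),"T",np.round(o["wrist_torque"],2),"open",round(o["opening"],4),"gf",np.round(o["grasp_force"],1),"q6",round(o["q"][5],1)); return o
E
python3 - <<'E'
from h import *
for y in range(0,360,90):
    for p in(hp(0,0,.072),hp(0,-.122,.082)):
        q=solve_ik(*pick(p,HY+y)); print(y,None if q is None else np.round(q,1))
E
```

```text
0 [  13.3   26.4   -9.    54.6    0.  -156.1]
0 [   1.6   22.6  -13.8   53.7    0.  -167.8]
90 [ 13.3  26.4  -9.   54.6   0.  113.9]
90 [  1.6  22.6 -13.8  53.7   0.  102.2]
180 [13.3 26.4 -9.  54.6  0.  23.9]
180 [  1.6  22.6 -13.8  53.7   0.   12.2]
270 [ 13.3  26.4  -9.   54.6   0.  -66.1]
270 [  1.6  22.6 -13.8  53.7   0.  -77.8]
```

```bash
python3 - <<'E'
from h import *
y=HY+90
move_gripper(.05,f_grip=60)
move_to(*pick(hp(0,0,.20),y)); 
print(move_linear(pick(hp(0,0,.075),y)[0],.12,stop_force=8)); st()
move_gripper(0.0,f_grip=60); st()
move_linear(pick(hp(0,0,.19),y)[0],.08); st()
c=cam("top"); cv2.imwrite("pics/lift.png",crop(c,180,150,300,240,6))
E
```

```text
False
t 4.0 pos [0.5763 0.1358 0.1297] ori [179.9  -0.   79.4] F [ 0.3 -0.5  0.9] T [ 0.03  0.   -0.03] open 0.0501 gf 0.0 q6 113.9
t 4.4 pos [0.5763 0.1358 0.1298] ori [179.9  -0.   79.4] F [-0.3  0.   5.7] T [-0.04  0.12 -0.03] open 0.0212 gf 59.9 q6 113.9
t 6.0 pos [0.5757 0.1357 0.2435] ori [-180.     0.    79.4] F [-0.1  0.3 -2.3] T [-0.02  0.01 -0.02] open 0.021 gf 58.8 q6 113.9
```

View pics/lift.png

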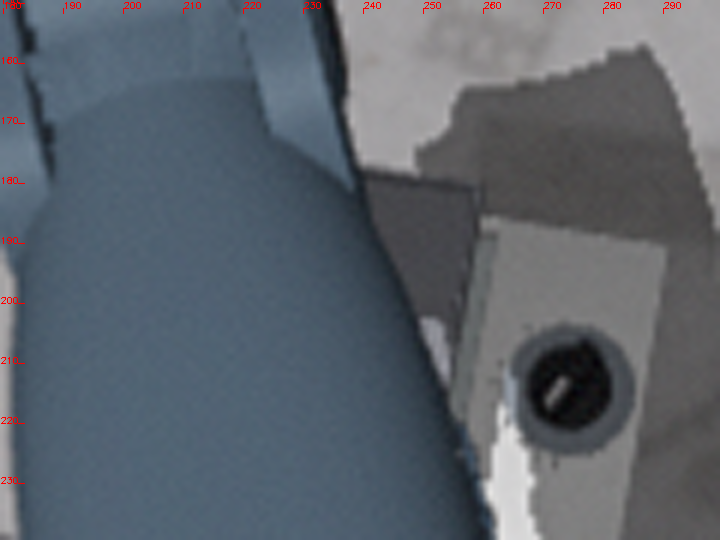

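The tray is lifted clear: wrist load is -2.3 N and the tray's edge is at (475,190), above the deck. Next I'll turn it and lower it.

```bash
python3 - <<'E'
from h import *
y=HY+270
move_to(*pick(hp(0,0,.19),y)); st()
move_linear(pick(hp(0,0,.105),y)[0],.1)
print(move_linear(pick(hp(0,0,.0745),y)[0],.03,stop_force=6)); st()
E
```

```text
t 8.7 pos [0.5759 0.1357 0.244 ] ori [ 180.     0.  -100.6] F [-0.6 -0.3 -2.5] T [-0.01 -0.02  0.  ] open 0.0211 gf 58.8 q6 -66.1
True
t 10.1 pos [0.5763 0.136  0.1519] ori [-179.9    0.  -100.6] F [0.5 0.8 3.4] T [-0.13 -0.03  0.05] open 0.0213 gf 60.0 q6 -66.1
```

```bash
python3 - <<'E'
from h import *
y=HY+270
for a,b,dy in [(0,1.5,0),(0,3,0),(1.5,1.5,0),(-1.5,1.5,0),(1.5,3,0),(-1.5,3,0),(0,-1.5,0)]:
    move_linear(pick(hp(a/1e3,b/1e3,.102),y)[0],.05)
    r=move_linear(pick(hp(a/1e3,b/1e3,.0745),y)[0],.03,stop_force=6); print(a,b,r); o=st()
    if o["eef_pos"][2]<.14: break
E
```

```text
0 1.5 True
t 10.7 pos [0.5763 0.1375 0.1511] ori [ 180.     0.  -100.6] F [0.5 1.5 4.5] T [-0.06 -0.02  0.04] open 0.0208 gf 60.2 q6 -66.0
0 3 True
t 11.8 pos [0.5761 0.1383 0.1302] ori [ 179.8   -0.  -100.6] F [-0.5 -0.4  3.6] T [ 0.07 -0.15 -0.  ] open 0.0212 gf 60.2 q6 -65.9
```

```bash
python3 - <<'E'
from h import *
y=HY+270
p=get_obs()["eef_pos"]
print(move_linear([p[0],p[1],.127],.02,stop_force=12)); st()
move_gripper(.045); st()
p=get_obs()["eef_pos"]; move_linear([p[0],p[1],.25],.2)
q=hp(0,0,0); move_to([.42,-.1,.3],[180,0,90])
c=cam("top"); cv2.imwrite("pics/home.png",crop(c,200,172,300,247,8))
a=crop(c,335,205,415,265,5); s=cam("side"); b=crop(s,240,185,320,260,5); 
h=max(a.shape[0],b.shape[0]); f=lambda m:cv2.copyMakeBorder(m,0,h-m.shape[0],0,0,0)
cv2.imwrite("pics/two.png",np.hstack([f(a),f(b)]))
E
```

```text
True
t 12.0 pos [0.5762 0.138  0.1295] ori [ 1.798e+02 -1.000e-01 -1.006e+02] F [-0.5 -1.1  6.5] T [0.06 0.02 0.04] open 0.0211 gf 60.7 q6 -65.9
t 12.4 pos [0.5757 0.1379 0.1287] ori [ 1.798e+02 -1.000e-01 -1.006e+02] F [-0.1 -0.1  0.6] T [ 0.01 -0.07  0.06] open 0.045 gf 0.0 q6 -65.9
```

View pics/home.png

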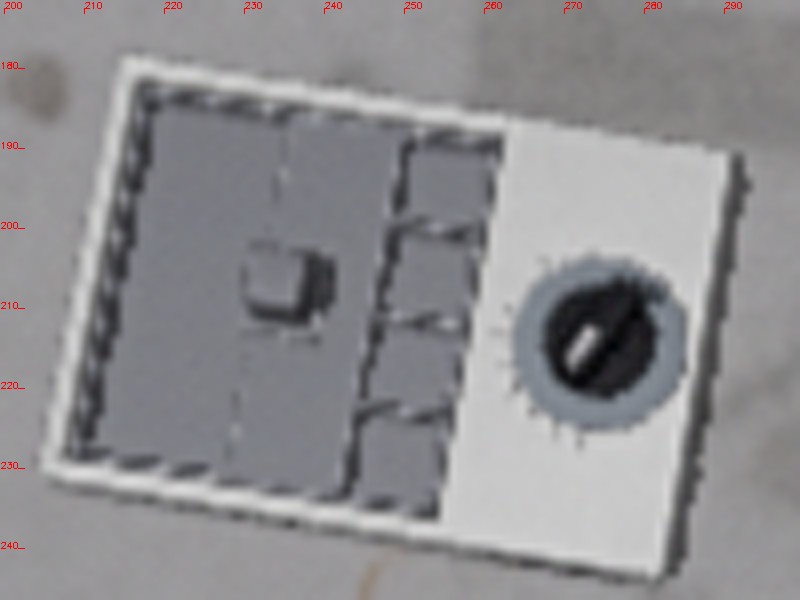

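View pics/two.png

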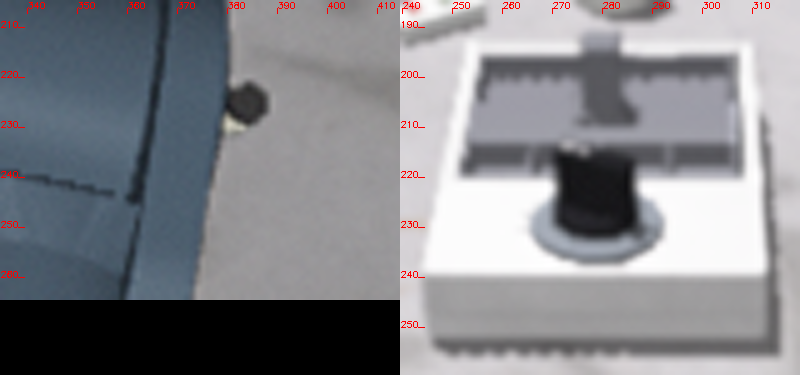

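The tray is home and flush, with the small compartments at the dial end (the walls between them at (437,230), (425,322) and (405,412)). The gripper blocks the vials from view, so I'll check the slot positions numerically and fetch vial 1.

```bash
cat >> h.py <<'E'
def fetch(v,slot_xy,yaw=HY+180,zg=.038):
    up=.22
    move_gripper(.05,f_grip=25)
    move_to(*pick([v[0],v[1],.14],yaw))
    move_linear(pick([v[0],v[1],zg],yaw)[0],.12,stop_force=8); 
    move_gripper(0.,f_grip=25); o=st()
    p=o["eef_pos"]; move_linear([p[0],p[1],.26],.2)
    move_to([slot_xy[0],slot_xy[1],.26],[180,0,wrap(yaw)])
    move_linear([slot_xy[0],slot_xy[1],.15],.2)
    r=move_linear([slot_xy[0],slot_xy[1],p[2]+.030-.001],.05,stop_force=3); print("stopped",r); return st()
E
python3 - <<'E'
from h import *
t=cam("top")
P=at_z(t,np.array([[437,230],[425,322],[405,412]])/8-.5+[200,172],.045); print(P.round(4)); print([hp(x,-.0505+.0015,.045).round(4) for x in(.036,0,-.036)])
move_to([.45,.1,.3],[180,0,wrap(HY+180)])
t=cam("top"); s=cam("side")
cv2.imwrite("pics/v2.png",np.hstack([crop(t,335,205,415,265,5),crop(s,210,270,290,330,5)]))
S=hp(-.054,-.0505+.0015,0)
fetch([.5248,-.2162],S)
E
```

```text
[[0.6006 0.0786 0.045 ]
 [0.565  0.0836 0.045 ]
 [0.5306 0.0916 0.045 ]]
[array([0.6023, 0.0809, 0.045 ]), array([0.5669, 0.0875, 0.045 ]), array([0.5315, 0.0942, 0.045 ])]
t 19.2 pos [ 0.5253 -0.2163  0.0928] ori [-1.800e+02  1.000e-01  1.694e+02] F [-0.8 -0.3  6.3] T [0.13 0.07 0.03] open 0.025 gf 24.6 q6 -11.8
stopped True
t 22.7 pos [0.5136 0.0977 0.1225] ori [180.   -0.  169.4] F [0.1 0.8 6. ] T [ 0.28 -0.04 -0.02] open 0.0257 gf 24.5 q6 21.3
```

View pics/v2.png

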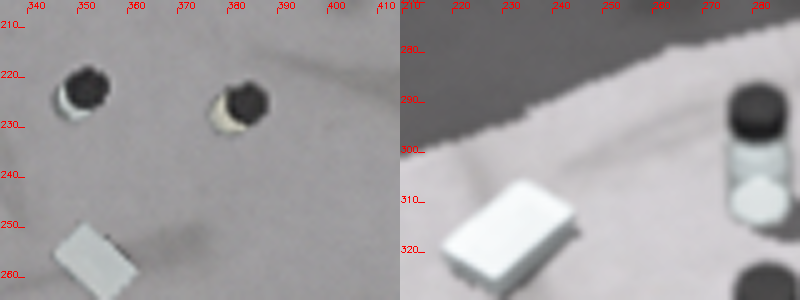

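The vials and case are unmoved. Vial 1 reached slot-floor depth, so I'll release it and fetch the second.

```bash
python3 - <<'E'
from h import *
def rel():
    move_gripper(.042); p=get_obs()["eef_pos"]; move_linear([p[0],p[1],.26],.2)
rel()
S=hp(.054,-.0505,0)
fetch([.5132,-.3108],S)
rel()
move_to([.42,.1,.32],[180,0,wrap(HY+180)])
t=cam("top"); s=cam("side")
f=lambda m:cv2.copyMakeBorder(m,0,450-m.shape[0],0,0,0)
cv2.imwrite("pics/v3.png",np.hstack([f(crop(t,225,172,295,242,5)),f(crop(s,240,180,320,260,5))]))
cv2.imwrite("pics/case.png",np.hstack([crop(t,310,205,390,285,5),crop(s,200,270,280,350,5)]))
E
```

```text
t 26.9 pos [ 0.5136 -0.311   0.0929] ori [-1.800e+02  1.000e-01  1.694e+02] F [-0.6  0.8  6.2] T [ 0.19  0.11 -0.04] open 0.0255 gf 24.6 q6 -20.6
stopped True
t 30.7 pos [0.6195 0.0764 0.1227] ori [180.   -0.  169.4] F [0.2 1.6 5.6] T [0.25 0.   0.03] open 0.025 gf 24.6 q6 17.6
```

View pics/v3.png

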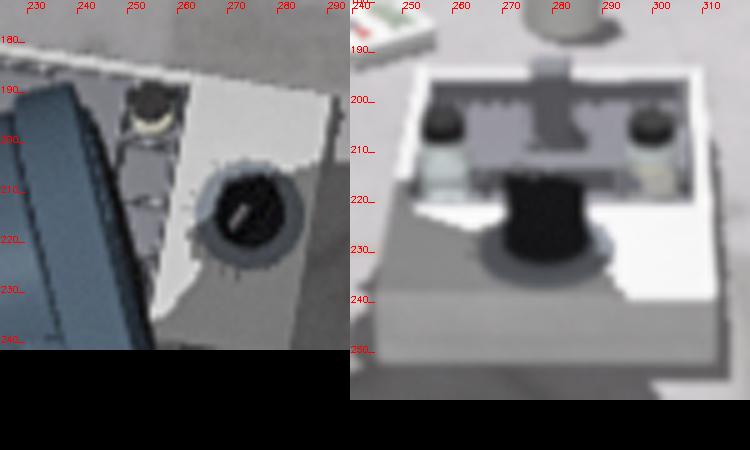

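View pics/case.png

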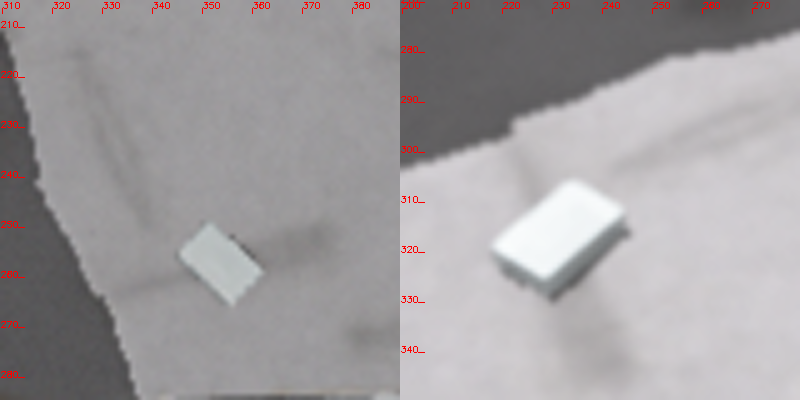

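Both vials stand upright in the end compartments, and the case hasn't moved (corners about (210,222) to (233,305) in the crop). Its 30 mm width plus the fingers wouldn't fit the 56 mm compartment, so I'll grip it along its 46 mm length.

```bash
python3 - <<'E'
from h import *
t=cam("top")
C=at_z(t,np.array([[210,222],[265,270],[233,305],[180,258]])/5-.5+[310,205],.012); v=C.mean(0); d=C[1]-C[0]+C[2]-C[3]; a=np.degrees(np.arctan2(d[1],d[0])); print(v,a)
y=a+90; y=y if abs(wrap(y-135))<60 else y+180
v[:2]=(v[:2]+[.424,-.2212])/2
move_gripper(.060,f_grip=25)
move_to(*pick([v[0],v[1],.10],y))
print(move_linear(pick([v[0],v[1],.008],y)[0],.04,stop_force=4)); o=st(); z=o["eef_pos"][2]
p=o["eef_pos"]; move_linear([p[0],p[1],z+.005],.05); st()
move_gripper(0.,f_grip=25); o=st(); z=o["eef_pos"][2]
move_linear([p[0],p[1],.20],.15); st()
S=hp(0,.039,0); y2=wrap(HY+90)
move_to([S[0],S[1],.22],[180,0,y2])
move_linear([S[0],S[1],z+.045],.15)
print(move_linear([S[0],S[1],z+.029],.04,stop_force=4)); st(); print(z+.03)
E
```

```text
[ 0.42261694 -0.22192878  0.012     ] -133.34435448664854
True
t 36.4 pos [ 0.4233 -0.2216  0.0675] ori [180.   -0.  136.7] F [-1.9  1.3  8. ] T [ 0.1   0.23 -0.01] open 0.0598 gf 3.9 q6 15.7
t 36.7 pos [ 0.4236 -0.2217  0.0729] ori [-180.    -0.   136.7] F [-0.1 -0.1 -0.2] T [-0.02 -0.04  0.02] open 0.0597 gf 0.0 q6 15.7
t 36.9 pos [ 0.4234 -0.2216  0.0728] ori [-1.800e+02 -1.000e-01  1.367e+02] F [-1.4  1.2  6.2] T [ 0.15  0.22 -0.1 ] open 0.0454 gf 24.8 q6 15.7
t 37.9 pos [ 0.4229 -0.2213  0.1992] ori [-180.    -0.2  136.7] F [ 0.4  0.6 -0.9] T [ 0.03 -0.06  0.02] open 0.0452 gf 25.4 q6 15.7
True
t 40.8 pos [0.5832 0.1741 0.1021] ori [180.   -0.   79.4] F [ 0.3 -0.6  1.2] T [ 0.08 -0.21  0.03] open 0.0452 gf 25.4 q6 117.2
0.10277507456288665
```

```bash
python3 - <<'E'
from h import *
move_gripper(.056); p=get_obs()["eef_pos"]; move_linear([p[0],p[1],.24],.2)
D=hp(0,-.122+.0008,.082); y=-42.4
move_gripper(.04,f_grip=30)
move_to(*pick(D+[0,0,.12],y)); 
print(move_linear(pick(D,y)[0],.12,stop_force=8)); st()
move_gripper(0.,f_grip=30); o=st(); p=o["eef_pos"]; T0=o["wrist_torque"][2]
for k in range(1,40):
    y-=4
    move_to(list(p),[180,0,wrap(y)]); o=get_obs(); T=o["wrist_torque"][2]-T0
    if k%5==0 or abs(T)>.25: print(k,round(y,1),np.round(o["orientation"][2],1),round(T,3),o["q"][5].round(1))
    if abs(T)>.6 or o["q"][5]>170: break
st()
E
```

```text
False
t 47.0 pos [0.554  0.0166 0.1366] ori [-180.    -0.   -42.4] F [ 0.6  0.4 -0.2] T [ 0.04  0.02 -0.01] open 0.0402 gf 0.0 q6 -135.9
t 47.3 pos [0.5551 0.017  0.137 ] ori [-1.798e+02 -1.000e-01 -4.240e+01] F [3.7 3.5 0.5] T [ 0.48 -0.76  0.04] open 0.013 gf 34.8 q6 -135.9
5 -62.4 -62.2 -0.088 -116.1
10 -82.4 -82.2 -0.081 -96.1
15 -102.4 -102.2 -0.043 -76.1
20 -122.4 -122.2 -0.147 -56.0
25 -142.4 -142.2 -0.048 -36.0
27 -150.4 -150.1 0.546 -28.1
28 -154.4 -154.0 1.962 -24.2
t 54.3 pos [0.5546 0.0175 0.1371] ori [ 180.   -0. -154.] F [-5.9  0.3  5.2] T [0.05 1.23 2.  ] open 0.0135 gf 79.8 q6 -24.2
```

The dial has hit its stop: torque jumped to 2 Nm at about yaw -150. I'll release, back off and check.

```bash
python3 - <<'E'
from h import *
move_gripper(.04); p=get_obs()["eef_pos"]; move_linear([p[0],p[1],.26],.2)
move_to([.2,-.42,.35],[180,0,90]); st()
t=cam("top"); s=cam("side")
f=lambda m:cv2.copyMakeBorder(m,0,max(0,500-m.shape[0]),0,0,0)
cv2.imwrite("pics/end.png",np.hstack([crop(t,200,172,300,247,4),crop(s,235,175,335,250,4)]))
cv2.imwrite("pics/all.png",np.hstack([cv2.resize(x["image"][:,:,::-1],(400,300)) for x in(t,s)]))
E
```

```text
t 57.5 pos [ 0.2006 -0.4198  0.3498] ori [-180.    -0.    90.1] F [ 0.2  0.7 -1.4] T [-0.    0.01 -0.03] open 0.04 gf 0.0 q6 25.4
```

View pics/end.png

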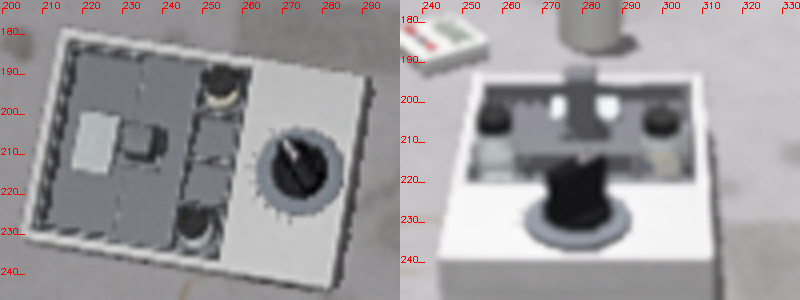

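View pics/all.png

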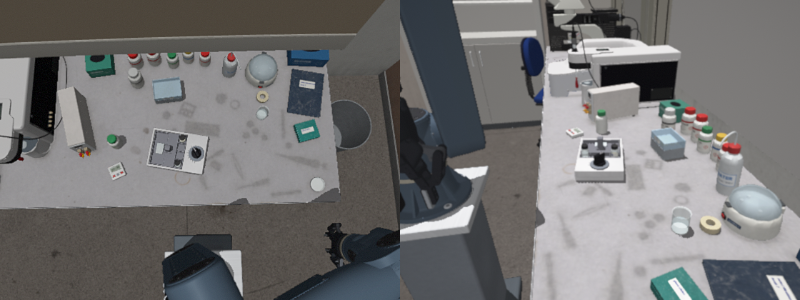

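The final pictures show the tray flush with the vials at the dial end, both standing, and the case flat in the large compartment at (95,140). The dial is turned, and the bottle, timer and beaker are where they were.

```bash
python3 -c "
from plant import *
print(hand_in())"
```

```text
the job is handed in; nothing more can be done
None
```

I turned the tray half a turn and set it fully home, stood both vials present in small compartments of their own, laid the case flat in the large one and turned the dial clockwise to its stop; the job is handed in, with about 58 s on the clock at the last check.

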